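# Angle the brass bar past the post into the stock rack

### The arm

A 6-joint arm with a two-finger parallel gripper is mounted at the origin on the work surface. World frame = base frame: x ahead of the robot, y to its left, z up, the work surface at z = 0. Lengths are in mm, angles in rad, forces in N, time in s.
With the tool pointing down it reaches from about 350 to 875 mm from the base axis. Payload 4.2 kg.
Tool frame: the origin (TCP) lies between the finger pads; the fingertips stand 14 mm ahead of it and the grasp point (between the pads) lies 5 mm behind it; z points along the fingers, y is the line along which they close (so a half turn about z gives the same grasp; the last joint's range is limited). The gripper opens to 85 mm and grips with 20 to 120 N. Pads are 22 mm wide; open, the fingers measure 114 mm over their backs; the gripper's body (76 mm by 85 mm) begins 54 mm behind the grasp point. The pads swing forward as they close: fully open they stand 13 mm farther back than shut.
Start: joints at [1.512, 0.385, 0.008, 0, -1.194, -0.259], TCP at [195.266, 593.692, 245.312] pointing down, gripper open.
Joint ranges: [-3.14, 3.14], [-1.21, 2.06], [-1.07, 1.41], [-3.16, 2.05], [-2.99, -0.16], [-3.1, 3.1]. Speed limits (rad/s): [2.79, 2.79, 3.14, 3.14, 3.14, 3.14].

### API

Orientations are given as a unit quaternion [x, y, z, w].
In Python, from bench import * gives the robot as it stands.
- The arm moves only by the tool carry_out, never from a script. Its argument "motion" is a list of rows, each a list of 7 numbers: the turn, a rotation vector about the tool's x, y, z in rad, then the shift along the tool's x, y, z in mm, then the opening, from -1 (shut) to 1 (fully open), so that 0 is half open. A call has 1 to 5 rows; each row is the pose to reach, as a shift and turn from the pose commanded when the call began, along the tool's axes at that moment; what a row does not reach only later rows make up. A row lasts 1/8 s, in which the tool goes at most 62.5 mm and 10.7 degrees, less where a joint would pass 70% of its speed; a pose out of reach is approached as far as the arm can. A call with a gripper value outside its range is refused whole. The fingers move at their own pace and stop on an object; the grip force is fixed at half the most. Time passes only in rows, so rows that repeat a pose let the fingers close. It gives the time, the measured TCP pose, the force, the opening and the grip force at its end, in the units of the state.
- read_state(): the state, without advancing time (a new reading comes with each control period).
- get_image(name): name is "side" or "top"; returns a dict with "color" (420x560x3 uint8, blue, green, red), "mtx" (3x3 intrinsics, pixels), "k1" (the pictures are not rectified: a ray, as slopes to the right and down, at radius r is drawn at 1 + k1 r^2 times it, then the intrinsics apply), "position" and "orientation" of the camera in the world. Camera axes: x right, y down, z forward; pixel columns grow to the right and rows downward; lengths in mm; the calibration is good to about 2 mm. A picture is of the moment at which its call begins. There is no depth.
- job_done(): hands the job in; it is judged then, once.
The state is a dict: "clock": time; "joints": joint angles; "joint_vel": joint speeds; "joint_efforts": joint torques, N m; "position": TCP position; "ee_rot": TCP orientation; "contact_force": force on the tool from outside, world axes, zero at the start; "wrist_torque": the same for the moment, N m; "gripper_width": finger opening in mm; "grasp_force": force on a finger pad.
Only numpy, scipy, OpenCV 4.12 (cv2) and the standard library are available. Lean on these libraries where they do the work, as an engineer would, in place of code of your own. Each camera call takes 0.05 s, during which the arm holds its last target. There are 200 camera calls.

### The job

Put the brass bar away in the front bay of the stock rack by pushing it along the bench with the fingertips: angle one end in behind the steel post, push the bar along, then swing the other end in, until it lies flat against the bay's back wall along its whole length. Push gently, and do not grip, lift or tip the bar. Leave the other loose things on the bench where they are.

Things in the scene. Friction and masses are not known exactly. Their poses are not given: they have to be found in the camera images.
- bar: Loose plain brass bar, 190 long x 20 wide x 20 high, about 0.5 to 0.7 kg, lying on the bench (sliding friction coefficient about 0.5 to 0.7). Origin at the centre of its underside, x along its length, z up. Either end may go in first.
- bar_end_a (a point): Centre of the bar's +x end face, 10 above its underside.
- bar_end_b (a point): Centre of the bar's -x end face, 10 above its underside.
- rack: Dark wooden rack fixed to the bench, walls 30 high, 12 thick. Its front bay is a U with the bench as floor, open to rack -y. Origin on the bench, mid-length on the back wall's inner face; rack x along that wall, rack y into it, z up. Bay 230 wide (inner faces of the side cheeks at rack x = -115, +115), cheeks 55 deep. A second, full bay behind reaches rack y = +99: leave it.
- bay_home (a point): The middle of the bay's place for the bar: rack x = 0, rack y = -10 (the centre line of a bar flat against the back wall), 10 above the bench; axes as the rack's.
- post: Upright steel post fixed to the bench in the bay's mouth, 18 diameter, 50 high; origin at its foot, on its axis. Its axis is 62 from the back wall (53 clear) and 55 to 66 from mid-bay, on the rack's +x or -x side, so the bar cannot go in broadside: its end on that side must pass behind the post. On the other side a flat dark socket, level with the bench, is empty.
- hammer: Bystander: hammer, 240 long, lying on the bench; origin under it near its middle.
- graver: Bystander: hand tool with handle and thin shank, 170 long, lying on the bench.
- jar: Bystander: small amber glass jar, 52 diameter, 55 high, standing; origin at its underside.
- dish: Bystander: small white bowl, 70 diameter, 30 high; origin at its underside.
- wax: Bystander: block of carving wax, 60 x 35 x 25 high; origin at its underside.
- weight: Bystander: knobbed steel weight, 40 diameter, 42 high; origin at its underside.
- tin: Bystander: open metal tin, 90 x 60 x 25 high; origin at its underside.
Not all that is in view belongs to the job. There is more than one size of the bar; the job needs the smaller.

How it is judged:
By the outcome, as a careful person would: the job done as asked, in the order asked, and still so for the second after the job is handed in, with the robot touching nothing.
It also fails if it takes over 72 s, if anything falls off the work surface, if the arm or the gripper's body presses on something with over 40 N, if the wrist force passes 120 N, or if a joint passes its speed limit or range.

## Working session

There is one attempt and no reset: what is moved stays moved. The work goes in short steps, Python scripts to look and compute and a tool call to move; the robot and the scene stay as the last step left them, time stands still between calls to the robot, and variables do not carry over. Pictures are saved under pics/ and viewed, at most 10 in all, crops included, and the job is handed in when it is done.

Besides the shell and the picture viewer there is one more tool, called after "Emit:" by a JSON object that holds its "op" and its "data". carry_out: Moves the arm, as the interface text tells. Its arguments: {"type":"object","properties":{"motion":{"type":"array"}},"required":["motion"]}

```bash
mkdir -p pics; ls; cat > h.py <<'E'
from bench import *
import numpy as np, cv2
from scipy.spatial.transform import Rotation as R
def px2w(c,uv,z):
    uv=np.array(uv,float).reshape(-1,2); K=np.array(c["mtx"]); 
    d=(uv-[K[0,2],K[1,2]])/[K[0,0],K[1,1]]; s=d.copy()
    for _ in range(20): s=d/(1+c["k1"]*(s**2).sum(1,keepdims=True))
    r=R.from_quat(c["orientation"]).apply(np.c_[s,np.ones(len(s))]); p=np.array(c["position"])
    return p+r*((z-p[2])/r[:,2])[:,None]
def w2px(c,P):
    P=np.array(P,float).reshape(-1,3); q=R.from_quat(c["orientation"]).inv().apply(P-np.array(c["position"]))
    s=q[:,:2]/q[:,2:]; s=s*(1+c["k1"]*(s**2).sum(1,keepdims=True)); K=np.array(c["mtx"])
    return s*[K[0,0],K[1,1]]+[K[0,2],K[1,2]]
E
python3 - <<'E'
from h import *
for n in("top","side"):
    c=get_image(n); cv2.imwrite(f"pics/{n}0.png",cv2.resize(c["color"],(784,588),interpolation=cv2.INTER_CUBIC)); print(n,c["position"],c["orientation"],c["mtx"],c["k1"])
print(read_state())
E
```

```text
pics
top [ 256.01756951  -46.41903517 1117.5573377 ] [-0.66271357  0.74178558 -0.07827433  0.06661835] [[423.49517346   0.         277.5088016 ]
 [  0.         423.49517346 199.70313671]
 [  0.           0.           1.        ]] -0.0928567344214954
side [ 307.58787423 -624.4342393   672.99957749] [ 0.92263203 -0.14455111  0.04865821 -0.35424214] [[404.30464271   0.         279.9363001 ]
 [  0.         404.30464271 205.91247433]
 [  0.           0.           1.        ]] 0.029118541860380487
{'clock': 0.1, 'joints': array([ 1.51159498e+00,  3.85503017e-01,  6.81768824e-03, -4.12322061e-04,
       -1.19396412e+00, -2.58601734e-01]), 'joint_vel': array([-0.00042336,  0.00025232,  0.00079803,  0.00285709, -0.00016276,
       -0.00123901]), 'joint_efforts': array([-4.36493447e-04, -3.93316340e+01,  1.88929063e+01,  4.19795573e+00,
       -2.58330670e-03,  8.30395635e-06]), 'position': array([195.13532696, 593.27651896, 244.34179078]), 'ee_rot': array([ 9.87389216e-01, -1.58308690e-01, -9.84482554e-05,  9.41034766e-04]), 'contact_force': array([-0.00509039, -0.84223564, -0.13254848]), 'wrist_torque': array([ 0.02106292, -0.00539122, -0.00486201]), 'grasp_force': 0.0, 'gripper_width': 85.3600270920709}
```

View pics/top0.png

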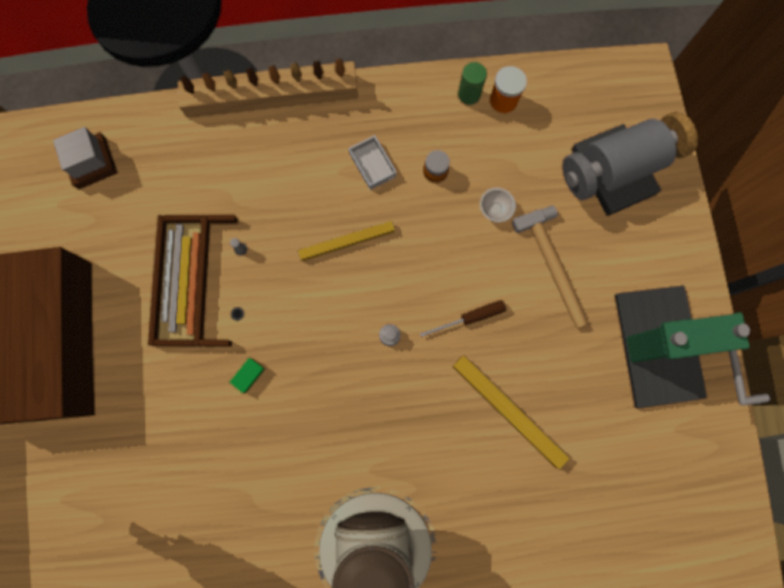

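View pics/side0.png

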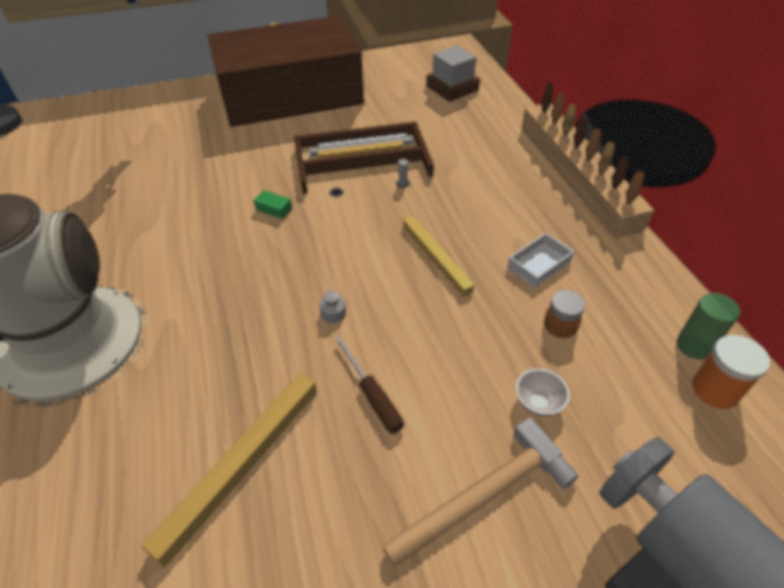

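The top view shows two brass bars. The small one runs (300,254)–(394,229) and the big one (458,362)–(565,462). The rack is at (150–237, 215–347), the post at (238,246) and the socket at (237,313). Next I'll measure and enlarge.

```bash
python3 - <<'E'
from h import *
c=get_image("top"); s=560/784
np.set_printoptions(precision=1,suppress=True)
for n,uv,z in[("small",[(302,255),(393,230)],20),("big",[(461,362),(564,462)],25),("rackcheeks tips top",[(236,218),(230,343)],30),("backwall",[(205,222),(202,340)],30),("posttop",[(236,241)],50),("socket",[(237,313)],0),("weight",[(389,335)],20),("tin",[(373,163)],12),("graver",[(424,335),(503,307)],5),("wax",[(247,376)],25),("box",[(62,250),(60,418)],100)]:
    print(n,px2w(c,np.array(uv)*s,z)[:,:2].tolist())
print(w2px(c,[[195,593,245],[0,0,0]])/s)
im=c["color"]; cv2.imwrite("pics/c0.png",cv2.resize(im[140:260,95:295],(800,480),interpolation=cv2.INTER_CUBIC))
E
```

```text
small [[549.2989148625797, 81.20929311779751], [579.1384174521602, -97.21098316250641]]
big [[313.64028082480206, -192.32096231651772], [113.32156580776575, -353.7275213535952]]
rackcheeks tips top [[634.4035403290936, 201.07963240083095], [395.0180243712515, 226.7122490600145]]
backwall [[633.4177393486689, 261.7028661151759], [406.1579682644698, 278.58185173400227]]
posttop [[582.3333424085665, 199.06399337252086]]
socket [[454.7968699604124, 217.19939651986928]]
weight [[378.6346397859316, -66.67151736253143]]
tin [[724.22859687257, -73.88586950440997]]
graver [[372.8814905402171, -132.43339573525532], [408.783486000842, -289.0400484071039]]
wax [[331.75468919539526, 200.57579279776266]]
box [[587.8040681246734, 509.7185188055121], [287.3787679524255, 515.8817621805014]]
[[-36.  486. ]
 [375.8 549. ]]
```

View pics/c0.png

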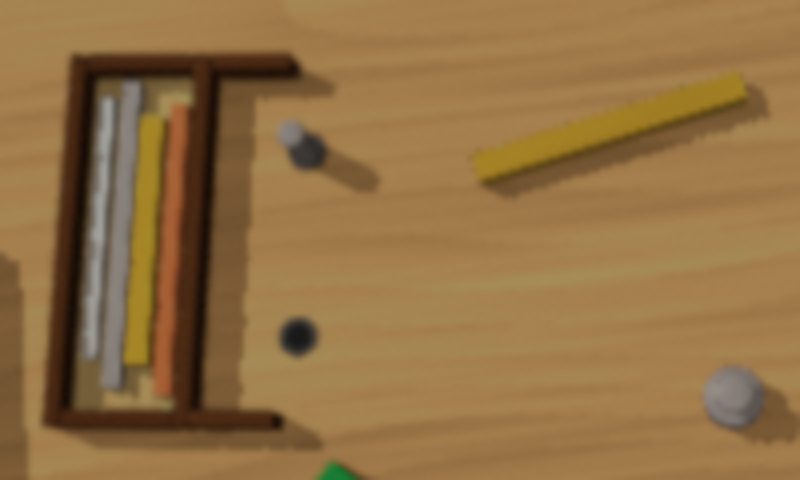

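The crop confirms which bar to use. The small bar measures about 181–190 mm, while the other is about 257 mm. The bar's top-face corners are at crop (471,155), (482,180), (739,73) and (747,96). The post top is at (290,134) and its foot at (310,155). The bay corners are at (216,76) and (201,412).

```bash
python3 - <<'E'
from h import *
np.set_printoptions(precision=1,suppress=True)
c=get_image("top"); o=np.array([95,140])
def m(uv,z): return px2w(c,np.array(uv)/4+o,z)[:,:2]
for n,uv,z in[("bar",[(471,155),(482,180),(739,73),(747,96)],20),("wall",[(216,76),(201,412)],30),("cheektip",[(295,76),(277,412)],30),("post",[(290,134)],50),("postfoot",[(310,155)],0),("socket",[(298,336)],0)]:
    print(n,m(uv,z).tolist())
d=get_image("side"); s=560/784
S=lambda uv,z:px2w(d,np.array(uv)*s,z)[:,:2]
print("side bar ends",S([(410,222),(465,286)],20).tolist(),"post top/foot",S([(403,162)],50),S([(403,184)],0),"socket",S([(337,192)],0),"cheek tips",S([(304,172),(431,155)],30))
cv2.imwrite("pics/s0.png",cv2.resize(d["color"][80:220,190:370],(720,560),interpolation=cv2.INTER_CUBIC))
E
```

```text
bar [[559.5425050018175, 88.36165406981274], [541.5210694768309, 82.42523707533553], [596.3189717256481, -96.5633882117747], [579.6249041702337, -100.07898834523769]]
wall [[631.3801892032081, 254.7429368450324], [405.51729450929514, 276.0750136343037]]
cheektip [[625.0863817593931, 201.11013842296086], [400.1998721001369, 226.4768110602694]]
post [[578.9695627101041, 202.09973446842886]]
postfoot [[577.6291521500764, 200.83608040226633]]
socket [[453.5751403679561, 216.69612694197568]]
side bar ends [[552.3547560608727, 73.84454689253369], [585.3925388803154, -94.14034345778191]] post top/foot [[582.2 203. ]] [[582.1 202.5]] socket [[456.5 218.9]] cheek tips [[405.3 258.5]
 [649.2 233.8]]
```

View pics/s0.png

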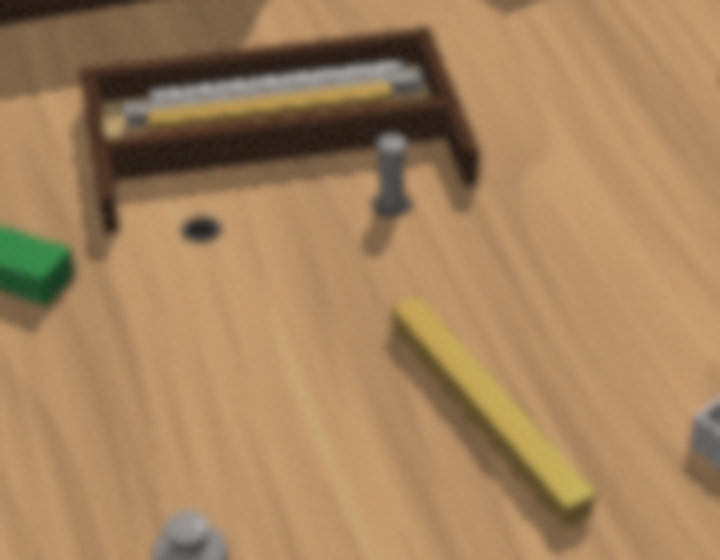

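Measured results, all in world coordinates:

| Item | Position or angle |
|---|---|
| Bar centre | ≈ (569, -6) |
| Bar axis | 101.5° |
| Bar length | 187 mm |
| Rack yaw | ≈ -6° |
| Rack origin | ≈ (521, 269) |
| Post | ≈ (580, 202), on the rack's +x side |

The plan has three stages:
1. Turn the bar clockwise by pushing its far end toward -x.
2. Push it broadside to the mouth with two open fingertips.
3. Slide it in behind the post and swing the other end in.

Emit:
{"op": "carry_out", "data": {"motion": [[0,0,-0.104,47,38,8,1],[0,0,-0.208,94,76,16,1],[0,0,-0.312,141,113,24,1],[0,0,-0.416,188,150,32,1],[0,0,-0.52,235,188,40,1]]}}

```text
clock: 0.88
position: [360.5, 340.1, 205.3]
ee_rot: [0.995, 0.103, 0.0, -0.0]
contact_force: [0.8, 0.5, -0.7]
gripper_width: 85.5
grasp_force: 0.0
```

```bash
cat >> h.py <<'E'
RA=np.deg2rad(-6); RO=np.array([521.,269.])
EX=np.array([np.cos(RA),np.sin(RA)]); EY=np.array([-EX[1],EX[0]])
def w2r(p): d=np.array(p)[...,:2]-RO; return np.stack([d@EX,d@EY],-1)
def r2w(p): p=np.array(p,float); return RO+p[...,:1]*EX+p[...,1:2]*EY
def pose():
    s=read_state(); m=R.from_quat(s["ee_rot"]).as_matrix()
    return s,np.array(s["position"]),np.degrees(np.arctan2(m[1,0],m[0,0]))
def to(x,y,z,yaw):
    s,p,a=pose(); m=R.from_quat(s["ee_rot"]).as_matrix()
    t=R.from_euler("z",yaw,degrees=True)*R.from_euler("x",180,degrees=True)
    print("clock",s["clock"],"at",p.round(1),"yaw",a.round(1),"F",s["contact_force"].round(1))
    print("turn",(R.from_matrix(m).inv()*t).as_rotvec().round(3),"shift",(m.T@(np.array([x,y,z])-p)).round(1))
E
python3 -c "
from h import *
to(607,-38,60,11.5)"
```

```text
clock 0.875 at [360.5 340.1 205.3] yaw 11.8 F [ 0.8  0.5 -0.7]
turn [-0.    -0.     0.006] shift [163.8 420.6 145.2]
```

Emit:
{"op": "carry_out", "data": {"motion": [[0,0,0.006,22,57,0,1],[0,0,0.006,44,114,0,1],[0,0,0.006,66,171,0,1],[0,0,0.006,88,228,10,1],[0,0,0.006,110,285,30,1]]}}

```text
clock: 1.5
position: [525.4, 84.5, 176.6]
ee_rot: [0.995, 0.098, 0.001, -0.0]
contact_force: [0.9, 0.6, -0.2]
gripper_width: 85.3
grasp_force: 0.0
```

Emit:
{"op": "carry_out", "data": {"motion": [[0,0,0,27,45,20,1],[0,0,0,54,90,40,1],[0,0,0,54,136,75,1],[0,0,0,54,136,115,1],[0,0,0,54,136,115,1]]}}

```text
clock: 2.12
position: [600.8, -37.9, 57.6]
ee_rot: [0.995, 0.097, -0.004, 0.0]
contact_force: [-0.2, 0.2, 0.1]
gripper_width: 85.6
grasp_force: 0.0
```

```bash
cat >> h.py <<'E'
def pic(name,fn,box,k):
    c=get_image(name); u0,v0,u1,v1=box
    cv2.imwrite("pics/"+fn,cv2.resize(c["color"][v0:v1,u0:u1],None,fx=k,fy=k,interpolation=cv2.INTER_CUBIC))
    return c
E
python3 -c "
from h import *
to(607,-38,9,11.5)
a=get_image('top')['color'];b=get_image('side')['color']
cv2.imwrite('pics/v5.png',np.hstack([cv2.resize(a[100:300,100:340],None,fx=1.66,fy=1.66),cv2.resize(b[80:280,160:400],None,fx=1.66,fy=1.66)]))"
```

```text
clock 2.125 at [600.8 -37.9  57.6] yaw 11.1 F [-0.2  0.2  0.1]
turn [-0.     0.008 -0.006] shift [ 6.5  1.3 48.5]
```

View pics/v5.png

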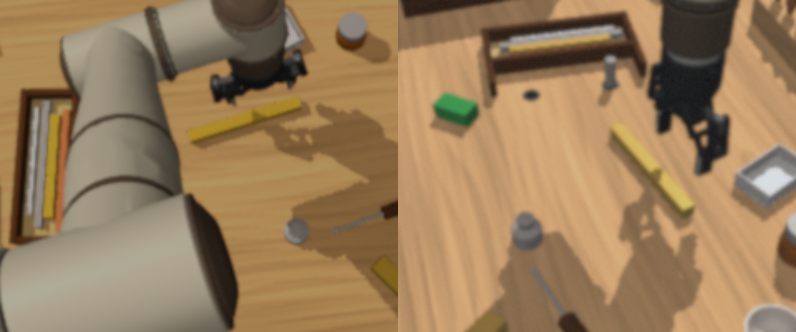

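The crop shows the fingers on the bar's +x side with no contact yet. I'll descend and work out the arc push.

Emit:
{"op": "carry_out", "data": {"motion": [[0,0,0,8,1,16,1],[0,0,0,8,1,32,1],[0,0,0,8,1,47,1],[0,0,0,8,1,47,1]]}}

```text
clock: 2.72
position: [610.0, -36.3, 12.0]
ee_rot: [0.995, 0.098, -0.002, 0.0]
contact_force: [-0.4, -0.2, 0.6]
gripper_width: 85.3
grasp_force: 0.0
```

```bash
cat >> h.py <<'E'
def path(pts,z,n=None):
    """pts: list of (x,y,yaw) world; print rows in present tool frame"""
    s,p,a=pose(); m=R.from_euler("z",a,degrees=True)*R.from_euler("x",180,degrees=True)
    print("clock",s["clock"],"at",p.round(1),"yaw",a.round(1),"F",s["contact_force"].round(1))
    for x,y,w in pts:
        d=m.inv().apply(np.array([x,y,z])-p); print([0,0,round(float(np.deg2rad(a-w)),3)]+d.round(0).astype(int).tolist())
def arc(C,x,y,w,degs):
    out=[]
    for g in degs:
        r=R.from_euler("z",-g,degrees=True).apply([x-C[0],y-C[1],0]); out.append((C[0]+r[0],C[1]+r[1],w-g))
    return out
E
python3 -c "
from h import *
path(arc((559,42.5),597,-39.5,11.5,[0,6,12,18,24]),9)"
```

```text
clock 2.725 at [610.  -36.3  12. ] yaw 11.2 F [-0.4 -0.2  0.6]
[0, 0, -0.005, -13, 1, 3]
[0, 0, 0.1, -23, 2, 3]
[0, 0, 0.205, -32, 3, 3]
[0, 0, 0.31, -42, 3, 3]
[0, 0, 0.414, -51, 2, 3]
```

Emit:
{"op": "carry_out", "data": {"motion": [[0,0,0,-13,1,2,1],[0,0,0.1,-23,2,2,1],[0,0,0.205,-32,3,2,1],[0,0,0.31,-42,3,2,1],[0,0,0.414,-51,2,2,1]]}}

```text
clock: 3.35
position: [561.5, -48.5, 12.6]
ee_rot: [0.994, -0.11, 0.001, -0.0]
contact_force: [1.4, -0.0, -1.3]
gripper_width: 85.5
grasp_force: 0.6
```

```bash
cat >> h.py <<'E'
def bar(name="side",lo=(18,90,90),hi=(32,255,255),show=False):
    """rough bar from yellow blob: rect of blob assumed at z~14"""
    c=get_image(name); h=cv2.cvtColor(c["color"],cv2.COLOR_BGR2HSV); m=cv2.inRange(h,lo,hi)
    n,l,st,ce=cv2.connectedComponentsWithStats(m); o=[]
    for i in range(1,n):
        if st[i,4]<80: continue
        v,u=np.nonzero(l==i); P=px2w(c,np.c_[u,v],15)[:,:2]; r=cv2.minAreaRect(P.astype(np.float32)); 
        b=cv2.boxPoints(r); k=np.argsort([np.linalg.norm(b[j]-b[(j+1)%4]) for j in range(4)])[:2]
        e=[(b[j]+b[(j+1)%4])/2 for j in k]; print(name,st[i,4],"c",np.round(r[0]),"size",np.round(r[1]),"ends",np.round(e).tolist(),"rack",w2r(np.array(e)).round().tolist())
E
python3 -c "
from h import *
bar('side');bar('top')
path(arc((559,42.5),597,-39.5,11.5,[30,36,42,48,54]),9)"
```

```text
side 248 c [  86. 1211.] size [ 61. 236.] ends [[204.0, 1209.0], [-32.0, 1214.0]] rack [[-413.0, 902.0], [-649.0, 882.0]]
side 286 c [531. 321.] size [ 22. 173.] ends [[617.0, 312.0], [445.0, 331.0]] rack [[91.0, 52.0], [-82.0, 53.0]]
side 88 c [333. 206.] size [64. 84.] ends [[303.0, 235.0], [363.0, 176.0]] rack [[-214.0, -56.0], [-147.0, -109.0]]
side 628 c [550.  -7.] size [209.  26.] ends [[527.0, -109.0], [572.0, 95.0]] rack [[46.0, -375.0], [69.0, -168.0]]
side 3498 c [ 215. -268.] size [273.  42.] ends [[109.0, -352.0], [322.0, -183.0]] rack [[-345.0, -661.0], [-150.0, -470.0]]
top 690 c [ 864. -222.] size [ 99. 242.] ends [[890.0, -340.0], [837.0, -104.0]] rack [[431.0, -567.0], [354.0, -338.0]]
top 104 c [ 929. -113.] size [14. 96.] ends [[931.0, -161.0], [926.0, -65.0]] rack [[453.0, -385.0], [438.0, -290.0]]
top 168 c [ 856. -640.] size [182.  14.] ends [[854.0, -731.0], [859.0, -549.0]] rack [[436.0, -960.0], [421.0, -779.0]]
top 285 c [928. 445.] size [200.  21.] ends [[924.0, 345.0], [932.0, 545.0]] rack [[393.0, 118.0], [379.0, 318.0]]
top 340 c [908. 549.] size [ 34. 
[... 5038 characters left out ...]
54.0, -672.0], [-477.0, -514.0]]
top 1761 c [-101. -584.] size [ 69. 348.] ends [[-88.0, -758.0], [-115.0, -410.0]] rack [[-498.0, -1085.0], [-562.0, -742.0]]
top 82 c [ 27. 547.] size [  7. 108.] ends [[28.0, 493.0], [26.0, 601.0]] rack [[-514.0, 171.0], [-527.0, 278.0]]
top 579 c [-10. 445.] size [ 26. 348.] ends [[-6.0, 272.0], [-14.0, 619.0]] rack [[-524.0, -52.0], [-569.0, 292.0]]
top 105 c [-162. -697.] size [16. 76.] ends [[-158.0, -735.0], [-166.0, -659.0]] rack [[-571.0, -1069.0], [-586.0, -995.0]]
clock 3.45 at [561.  -48.4  12.7] yaw -12.5 F [ 0.3 -0.9 -0.5]
[0, 0, 0.105, -10, 1, 4]
[0, 0, 0.21, -19, 2, 4]
[0, 0, 0.314, -29, 2, 4]
[0, 0, 0.419, -38, 0, 4]
[0, 0, 0.524, -48, -2, 4]
```

The side view tracks the bar: its heading is 77.6°, in line with the tool. I'll continue the arc.

Emit:
{"op": "carry_out", "data": {"motion": [[0,0,0.105,-10,1,4,1],[0,0,0.21,-19,2,4,1],[0,0,0.314,-29,2,4,1],[0,0,0.419,-38,0,4,1],[0,0,0.524,-48,-2,4,1]]}}

```text
clock: 4.08
position: [516.7, -35.9, 8.9]
ee_rot: [0.932, -0.363, 0.002, -0.001]
contact_force: [2.7, -1.5, 0.8]
gripper_width: 85.5
grasp_force: 1.5
```

```bash
sed -i 's/if st\[i,4\]<80: continue/if st[i,4]<150: continue/; s/; print(name,st/\n        if not(120<max(r[1])<240 and 8<min(r[1])<60 and w2r(r[0])[1]<30 and 400<r[0][0]<700): continue\n        d=e[0]-e[1]; print("head",np.degrees(np.arctan2(d[1],d[0])).round(1)%180,name,st/' h.py
sed -i 's/^        e=\[(b\[j\].*$/&/' h.py
python3 -c "
from h import *
bar('side')
path(arc((559,42.5),597,-39.5,11.5,[60,66,72,75]),9)"
```

```text
clock 4.125 at [515.4 -35.6   8.8] yaw -42.7 F [ 2.3 -2.3  0.2]
[0, 0, 0.101, -9, 3, 0]
[0, 0, 0.206, -18, 3, 0]
[0, 0, 0.311, -28, 3, 0]
[0, 0, 0.363, -33, 3, 0]
```

Emit:
{"op": "carry_out", "data": {"motion": [[0,0,0.101,-9,3,0,1],[0,0,0.206,-18,3,0,1],[0,0,0.311,-28,3,0,1],[0,0,0.363,-33,3,0,1],[0,0,0.363,-33,3,0,1]]}}

```text
clock: 4.75
position: [489.4, -15.7, 8.4]
ee_rot: [0.852, -0.523, 0.0, -0.0]
contact_force: [0.6, -0.2, 0.3]
gripper_width: 85.4
grasp_force: 0.4
```

```bash
cat >> h.py <<'E'
def bar(name="side",x0=395,lo=(20,100,80),hi=(32,255,255)):
    c=get_image(name); h=cv2.cvtColor(c["color"],cv2.COLOR_BGR2HSV); m=cv2.inRange(h,lo,hi)
    n,l,st,ce=cv2.connectedComponentsWithStats(m); Q=[]
    for i in range(1,n):
        v,u=np.nonzero(l==i); P=px2w(c,np.c_[u,v],15)[:,:2]; q=P.mean(0); r=w2r(q)
        if st[i,4]>=25 and x0<q[0]<680 and r[1]<25 and q[1]>-160: Q.append(P); print("blob",st[i,4],q.round())
    P=np.vstack(Q); r=cv2.minAreaRect(P.astype(np.float32)); b=cv2.boxPoints(r)
    k=np.argsort([np.linalg.norm(b[j]-b[(j+1)%4]) for j in range(4)])[:2]; e=np.array([(b[j]+b[(j+1)%4])/2 for j in k]); e=e[np.argsort(-e[:,0])]
    d=e[0]-e[1]; print("c",np.round(r[0]),"size",np.round(r[1]),"ends",e.round().tolist(),"rack",w2r(e).round().tolist(),"head",np.degrees(np.arctan2(d[1],d[0])).round(1)); return c,e
E
python3 -c "
from h import *
s=read_state();print(s['position'].round(1),pose()[2])
c,_=bar('side');cv2.imwrite('pics/v6.png',cv2.resize(c['color'][80:280,160:400],None,fx=3,fy=3,interpolation=2))"
```

```text
[489.4 -15.7   8.4] -63.12653578108683
blob 111 [581.  53.]
blob 218 [500.  14.]
blob 43 [432. -20.]
c [512.  21.] size [199.  30.] ends [[601.0, 66.0], [423.0, -24.0]] rack [[101.0, -193.0], [-66.0, -301.0]] head 26.9
```

View pics/v6.png

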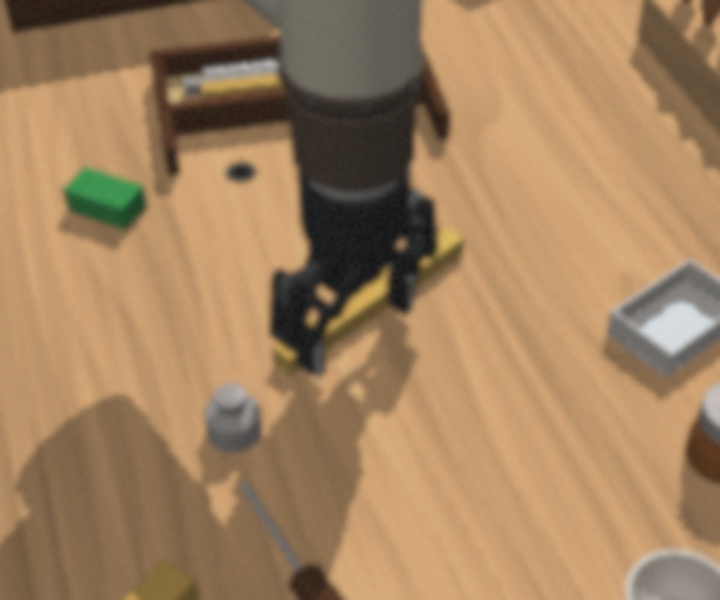

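The bar is at heading 27° with its centre near (512,21), and the fingers sit 37 mm toward B. I'll re-centre the fingers and work out the broadside push.

Emit:
{"op": "carry_out", "data": {"motion": [[0,0,0,10,0,0,1],[0,0,0,10,-20,0,1],[0,0,0,10,-38,0,1],[0,0,0,3,-38,0,1],[0,0,0,3,-38,0,1]]}}

```text
clock: 5.42
position: [522.9, -1.7, 7.4]
ee_rot: [0.851, -0.525, -0.001, 0.001]
contact_force: [-0.1, -0.2, 0.4]
gripper_width: 85.6
grasp_force: 0.0
```

```bash
cat >> h.py <<'E'
def tool(x,y,th,s=0,off=21):
    t=np.deg2rad(th); p=r2w([x+s*np.cos(t)+off*np.sin(t),y+s*np.sin(t)-off*np.cos(t)]); return (p[0],p[1],th-6-90)
E
python3 -c "
from h import *
c,e=bar()
print('wax',w2r(px2w(get_image('top'),np.array([(248,359),(264,370),(247,392),(231,379)])*560/784,25)).round().tolist())
print('wax side',w2r(px2w(get_image('side'),np.array([(257,194),(291,203),(276,217)])*560/784,25)).round().tolist())
W=[(17,-248,33),(-15,-195,31),(-40,-150,28),(-54,-112,26),(-58,-90,25)]
from scipy.interpolate import interp1d
f=interp1d([0,62,113,154,176],np.array(W).T)
path([tool(*f(d)) for d in range(0,177,11)],8)"
```

```text
blob 163 [537.  31.]
blob 159 [448. -13.]
c [498.  12.] size [162.  25.] ends [[571.0, 48.0], [425.0, -24.0]] rack [[72.0, -214.0], [-64.0, -302.0]] head 26.6
wax [[-150.0, -89.0], [-170.0, -119.0], [-210.0, -89.0], [-187.0, -58.0]]
wax side [[-204.0, -63.0], [-146.0, -102.0], [-174.0, -134.0]]
clock 5.575 at [523.4  -1.7   7.8] yaw -63.3 F [ 0.3 -0.1 -0.4]
[0, 0, -0.005, -4, 0, 0]
[0, 0, 0.001, -15, 0, 0]
[0, 0, 0.007, -26, 0, 0]
[0, 0, 0.013, -37, 0, 0]
[0, 0, 0.02, -48, -1, 0]
[0, 0, 0.026, -59, -1, 0]
[0, 0, 0.034, -70, -1, 0]
[0, 0, 0.045, -81, -2, 0]
[0, 0, 0.056, -92, -2, 0]
[0, 0, 0.068, -103, -2, 0]
[0, 0, 0.079, -114, -3, 0]
[0, 0, 0.089, -125, -5, 0]
[0, 0, 0.098, -136, -7, 0]
[0, 0, 0.108, -146, -9, 0]
[0, 0, 0.117, -157, -11, 0]
[0, 0, 0.126, -167, -15, 0]
[0, 0, 0.134, -178, -19, 0]
```

Emit:
{"op": "carry_out", "data": {"motion": [[0,0,0,-12,0,0,1],[0,0,0.007,-24,0,0,1],[0,0,0.013,-36,0,0,1],[0,0,0.02,-48,-1,0,1],[0,0,0.026,-59,-1,0,1]]}}

```text
clock: 6.2
position: [498.3, 52.7, 7.9]
ee_rot: [0.844, -0.536, 0.0, -0.0]
contact_force: [1.9, -3.2, -0.6]
gripper_width: 85.3
grasp_force: 1.8
```

```bash
python3 -c "
from h import *
c,e=bar()
W=[(17,-248,33),(-12,-195,31),(-36,-148,28),(-46,-110,26),(-48,-86,25)]
from scipy.interpolate import interp1d
f=interp1d([0,62,113,154,176],np.array(W).T)
path([tool(*f(d)) for d in range(0,177,11)],8)"
```

```text
blob 25 [571. 108.]
blob 217 [506.  82.]
blob 159 [424.  41.]
c [489.  74.] size [200.  34.] ends [[578.0, 119.0], [399.0, 29.0]] rack [[73.0, -143.0], [-96.0, -251.0]] head 26.7
clock 6.25 at [497.7  53.4   7.9] yaw -64.8 F [-0.4  1.1 -1.1]
[0, 0, -0.031, 57, 0, 0]
[0, 0, -0.024, 46, 0, 0]
[0, 0, -0.018, 35, 0, 0]
[0, 0, -0.012, 25, -1, 0]
[0, 0, -0.006, 14, -1, 0]
[0, 0, 0.0, 3, -1, 0]
[0, 0, 0.008, -8, -2, 0]
[0, 0, 0.02, -19, -2, 0]
[0, 0, 0.031, -30, -3, 0]
[0, 0, 0.042, -42, -3, 0]
[0, 0, 0.054, -53, -4, 0]
[0, 0, 0.063, -64, -6, 0]
[0, 0, 0.073, -74, -9, 0]
[0, 0, 0.082, -84, -12, 0]
[0, 0, 0.092, -94, -15, 0]
[0, 0, 0.1, -105, -20, 0]
[0, 0, 0.109, -116, -25, 0]
```

Emit:
{"op": "carry_out", "data": {"motion": [[0,0,0.008,-8,-2,0,1],[0,0,0.02,-19,-2,0,1],[0,0,0.031,-30,-3,0,1],[0,0,0.042,-42,-3,0,1],[0,0,0.054,-53,-4,0,1]]}}

```text
clock: 6.88
position: [479.1, 102.0, 7.8]
ee_rot: [0.829, -0.559, -0.0, 0.0]
contact_force: [1.0, -3.5, 0.3]
gripper_width: 85.3
grasp_force: 2.1
```

```bash
python3 -c "
from h import *
c,e=bar(x0=370)
W=[(17,-248,33),(-12,-195,31),(-36,-148,28),(-46,-110,26),(-48,-86,25)]
from scipy.interpolate import interp1d
f=interp1d([0,62,113,154,176],np.array(W).T)
path([tool(*f(d)) for d in range(110,177,11)],8)"
```

```text
blob 46 [552. 154.]
blob 208 [484. 128.]
blob 141 [405.  94.]
c [472. 122.] size [199.  33.] ends [[565.0, 158.0], [379.0, 87.0]] rack [[55.0, -106.0], [-122.0, -196.0]] head 21.1
clock 6.925 at [479.1 103.1   7.9] yaw -67.9 F [-0.4  0.8 -0.3]
[0, 0, -0.001, 0, 0, 0]
[0, 0, 0.009, -11, -1, 0]
[0, 0, 0.018, -21, -4, 0]
[0, 0, 0.027, -31, -6, 0]
[0, 0, 0.037, -42, -8, 0]
[0, 0, 0.046, -53, -13, 0]
[0, 0, 0.054, -64, -17, 0]
```

Emit:
{"op": "carry_out", "data": {"motion": [[0,0,0.009,-11,-1,0,1],[0,0,0.018,-21,-3,0,1],[0,0,0.027,-31,-5,0,1],[0,0,0.037,-42,-7,0,1],[0,0,0.046,-53,-11,0,1]]}}

```text
clock: 7.55
position: [469.0, 154.8, 7.8]
ee_rot: [0.816, -0.578, -0.0, 0.001]
contact_force: [0.3, -5.7, 2.6]
gripper_width: 85.3
grasp_force: 2.5
```

```bash
python3 -c "
from h import *
c,e=bar(x0=360)
path([tool(-48,-86,25),tool(-48,-86,25,-80,40)],8)
b=c['color'];cv2.imwrite('pics/v7.png',cv2.resize(b[80:220,180:380],None,fx=4,fy=4,interpolation=2))"
```

```text
blob 43 [540. 203.]
blob 221 [471. 179.]
blob 136 [393. 150.]
c [460. 177.] size [194.  39.] ends [[551.0, 210.0], [369.0, 143.0]] rack [[36.0, -56.0], [-138.0, -141.0]] head 20.0
clock 7.6 at [469.9 156.5   7.9] yaw -70.5 F [-0.6 -0.7 -0.4]
[0, 0, 0.009, -11, -5, 0]
[0, 0, 0.009, 7, 75, 0]
```

View pics/v7.png

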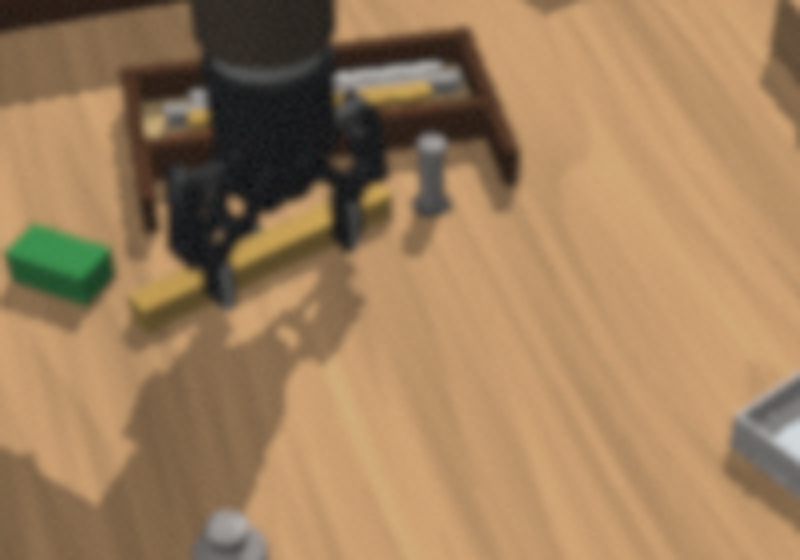

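The crop shows both fingertips on the bar's long face. The bar's right end is at (385,200), left of the post at (432,215), and the wax is clear. I'll push a little deeper, then retreat and go round to the B end.

Emit:
{"op": "carry_out", "data": {"motion": [[0,0,0.005,-5,-3,0,1],[0,0,0.009,-10,-6,0,1],[0,0,0.009,-14,-8,0,1],[0,0,0.009,4,-8,0,1],[0,0,0.009,15,-8,0,1]]}}

```text
clock: 8.22
position: [483.4, 142.8, 8.0]
ee_rot: [0.814, -0.581, 0.0, -0.001]
contact_force: [-0.3, 0.1, -0.0]
gripper_width: 85.5
grasp_force: 0.0
```

Emit:
{"op": "carry_out", "data": {"motion": [[0,0,0,5,20,-20,0.4],[0,0,0,5,50,-50,-0.4],[0,0,0,5,80,-60,-1],[0,0,0,0,95,-60,-1],[0,0,0,0,95,-60,-1]]}}

```text
clock: 8.85
position: [392.4, 112.3, 67.9]
ee_rot: [0.814, -0.581, 0.0, -0.0]
contact_force: [-0.3, -0.2, -0.5]
gripper_width: 0.2
grasp_force: 0.0
```

```bash
python3 -c "
from h import *
c,e=bar(x0=350); bar('top',x0=350)
b=c['color'];a=get_image('top')['color'];cv2.imwrite('pics/v8.png',np.hstack([cv2.resize(b[80:220,180:320],(400,400),interpolation=2),cv2.resize(a[130:270,80:220],(400,400),interpolation=2)]))
print(pose())"
```

```text
blob 406 [480. 195.]
blob 41 [381. 162.]
c [463. 192.] size [194.  38.] ends [[555.0, 223.0], [371.0, 161.0]] rack [[38.0, -42.0], [-138.0, -123.0]] head 18.8
blob 75 [541. 218.]
blob 140 [472.  31.]
c [493.  95.] size [292.  47.] ends [[537.0, 234.0], [450.0, -44.0]] rack [[19.0, -33.0], [-38.0, -319.0]] head 72.7
({'clock': 9.0, 'joints': array([ 6.80478159e-01,  2.65518035e-01, -7.32437065e-01,  4.11466104e-04,
       -5.72469845e-01, -3.49452127e-01]), 'joint_vel': array([-0.00242237,  0.00595865,  0.00079773, -0.00230283, -0.00414454,
       -0.00309375]), 'joint_efforts': array([ 1.86368683e-02, -2.56327504e+01,  1.08005297e+01,  2.41606303e+00,
       -1.01716630e-02,  1.14979423e-03]), 'position': array([393.62770319, 112.95075532,  67.57401395]), 'ee_rot': array([ 8.14045605e-01, -5.80800918e-01,  1.57035124e-04, -1.49160415e-04]), 'contact_force': array([0.82100386, 0.36937948, 0.05364393]), 'wrist_torque': array([ 0.03713725,  0.00292251, -0.00157068]), 'grasp_force': 0.0, 'gripper_width': 0.311969451070758}, array([393.62770319, 112.95075532,  67.57401395]), np.float64(-71.01379226741874))
```

View pics/v8.png

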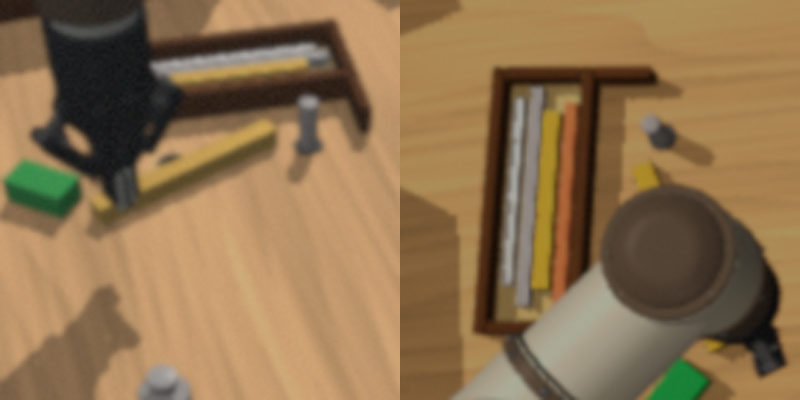

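Emit:
{"op": "carry_out", "data": {"motion": [[0,0,-0.17,-9,4,0,-1],[0,0,-0.34,-18,8,0,-1],[0,0,-0.51,-27,12,0,-1],[0,0,-0.68,-36,16,0,-1],[0,0,-0.85,-45,20,0,-1]]}}

```text
clock: 9.62
position: [359.7, 149.2, 67.4]
ee_rot: [0.982, -0.191, -0.0, 0.0]
contact_force: [0.5, -0.5, 0.8]
gripper_width: 0.1
grasp_force: 0.0
```

Emit:
{"op": "carry_out", "data": {"motion": [[0,0,-0.18,0,0,0,-1],[0,0,-0.36,0,0,0,-1],[0,0,-0.54,0,0,0,-1],[0,0,-0.72,0,0,0,-1],[0,0,-0.72,0,0,0,-1]]}}

```text
clock: 10.25
position: [359.7, 148.8, 67.5]
ee_rot: [0.987, 0.163, -0.0, 0.0]
contact_force: [0.0, -0.1, -0.1]
gripper_width: 0.0
grasp_force: 0.0
```

```bash
python3 -c "
from h import *
to(360,149.5,20,19)
c,e=bar(x0=340)"
```

```text
clock 10.25 at [359.7 148.8  67.5] yaw 18.8 F [ 0.  -0.1 -0.1]
turn [ 0.     0.    -0.004] shift [ 0.5 -0.5 47.5]
blob 503 [460. 189.]
c [463. 191.] size [190.  38.] ends [[553.0, 220.0], [372.0, 163.0]] rack [[37.0, -45.0], [-137.0, -121.0]] head 17.7
```

```bash
python3 -c "
from h import *
for n in('side','top'):
    c=get_image(n); h=cv2.cvtColor(c['color'],cv2.COLOR_BGR2HSV); m=cv2.inRange(h,(50,140,95),(75,255,255))
    k,l,st,ce=cv2.connectedComponentsWithStats(m)
    for i in range(1,k):
        v,u=np.nonzero(l==i)
        if st[i,4]<60: continue
        P=px2w(c,np.c_[u,v],25)[:,:2]
        if not 280<P[:,0].mean()<400: continue
        r=cv2.minAreaRect(P.astype(np.float32)); print(n,st[i,4],np.round(r[0]),np.round(r[1]),cv2.boxPoints(r).round().tolist(), np.percentile(h[v,u,2],[5,50,95]))
"
```

```text
side 137 [333. 199.] [29. 52.] [[304.0, 206.0], [342.0, 171.0], [362.0, 192.0], [324.0, 228.0]] [103.8 140.  143. ]
top 122 [325. 208.] [26. 36.] [[303.0, 211.0], [329.0, 186.0], [347.0, 205.0], [321.0, 230.0]] [104.05 127.   128.  ]
```

Emit:
{"op": "carry_out", "data": {"motion": [[0,0,0,-4,1,0,-1],[0,0,0,-4,1,20,-1],[0,0,0,-4,1,36,-1],[0,0,0,-4,1,48,-1],[0,0,0,-4,1,48,-1]]}}

```text
clock: 11.02
position: [355.0, 145.6, 19.3]
ee_rot: [0.986, 0.164, -0.001, 0.001]
contact_force: [0.3, -0.3, 0.2]
gripper_width: 0.2
grasp_force: 0.0
```

Emit:
{"op": "carry_out", "data": {"motion": [[0,0,0,6,0,0,-1],[0,0,0,13,0,0,-1],[0,0,0,20,0,0,-1],[0,0,0,27,0,0,-1],[0,0,0,34,0,0,-1]]}}

```text
clock: 11.65
position: [385.0, 154.4, 19.8]
ee_rot: [0.987, 0.163, -0.004, 0.002]
contact_force: [-7.0, -2.9, 7.5]
gripper_width: 0.1
grasp_force: 4.1
```

```bash
python3 -c "
from h import *
c,e=bar(x0=340); s,p,a=pose(); print(p,a,s['contact_force'],w2r(p))
b=c['color'];cv2.imwrite('pics/v9.png',cv2.resize(b[80:200,190:350],None,fx=5,fy=5,interpolation=2))"
```

```text
blob 475 [482. 197.]
c [483. 200.] size [189.  37.] ends [[571.0, 234.0], [396.0, 166.0]] rack [[54.0, -30.0], [-114.0, -115.0]] head 21.1
[386.55652047 155.51379786  19.85714459] 18.840973390478947 [-1.97586693 -1.21563798 -1.07474299] [-121.84444577 -126.91768316]
```

View pics/v9.png

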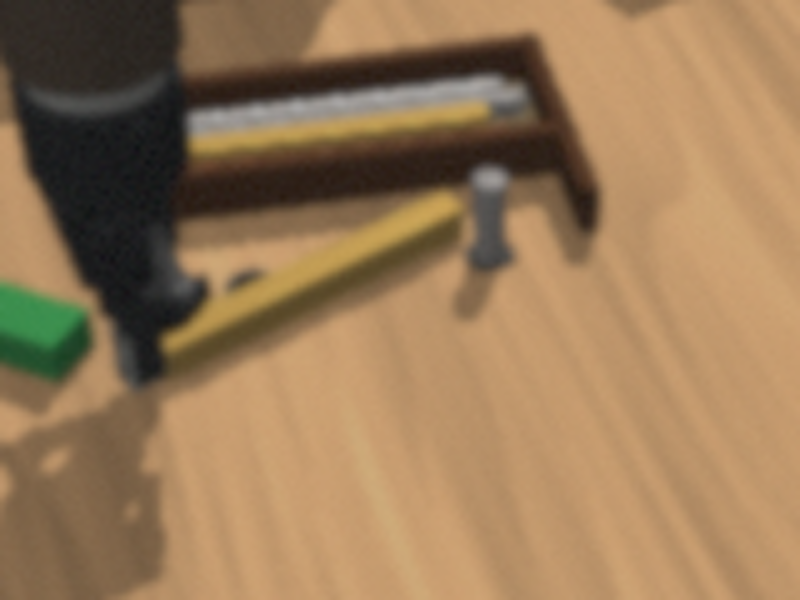

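The crop shows the bar's right end at (460,200), entering behind the post at (490,215–260), with the pusher square on the B end. I'll push on along the axis.

Emit:
{"op": "carry_out", "data": {"motion": [[0,0,0,6,0,0,-1],[0,0,0,11,0,0,-1],[0,0,0,16,0,0,-1],[0,0,0,21,0,0,-1],[0,0,0,26,0,0,-1]]}}

```text
clock: 12.32
position: [412.5, 165.5, 19.8]
ee_rot: [0.986, 0.164, -0.0, 0.0]
contact_force: [-3.6, -2.1, 0.4]
gripper_width: 0.4
grasp_force: 1.8
```

```bash
python3 -c "
from h import *
c,e=bar(x0=340); s,p,a=pose(); print(p,a,s['contact_force'],w2r(p))"
```

```text
blob 420 [503. 205.]
c [505. 206.] size [176.  37.] ends [[588.0, 236.0], [422.0, 177.0]] rack [[70.0, -26.0], [-89.0, -102.0]] head 19.5
[413.31135325 166.1177557   19.87878702] 18.92993850935431 [-1.08929916  0.4059989  -1.57149362] [ -96.34459418 -113.57517336]
```

Emit:
{"op": "carry_out", "data": {"motion": [[0,0,0,5,0,0,-1],[0,0,0,10,0,0,-1],[0,0,0,14,0,0,-1],[0,0,0,14,0,0,-1]]}}

```text
clock: 12.88
position: [426.4, 170.7, 19.9]
ee_rot: [0.986, 0.164, 0.001, -0.0]
contact_force: [-0.7, -1.1, -0.3]
gripper_width: -0.0
grasp_force: 0.7
```

```bash
python3 -c "
from h import *
c,e=bar(x0=340); s,p,a=pose(); print(p,a,s['contact_force'],w2r(p))"
```

```text
blob 392 [512. 209.]
c [512. 209.] size [163.  36.] ends [[587.0, 240.0], [436.0, 179.0]] rack [[69.0, -22.0], [-75.0, -98.0]] head 21.8
[426.38927129 170.6685006   19.98394952] 18.92798347313513 [-0.78023052 -1.32626181 -0.04655554] [ -83.81400072 -107.68234324]
```

The bar is inserted, with A at roughly rack (95,-17). I'll retreat, reopen, and set both fingertips on the long face nearer B for the swing.

Emit:
{"op": "carry_out", "data": {"motion": [[0,0,0,-10,0,0,-1],[0,0,0,-10,10,-30,-1],[0,0,0.17,0,30,-55,0],[0,0,0.34,15,45,-55,1],[0,0,0.51,30,55,-55,1]]}}

```text
clock: 13.55
position: [472.9, 128.0, 75.9]
ee_rot: [0.996, -0.093, 0.002, -0.001]
contact_force: [0.1, 0.6, -0.8]
gripper_width: 54.4
grasp_force: 0.0
```

```bash
python3 -c "
from h import *
c,e=bar(x0=340); x,y,w=tool(9,-57,25,-32,36); to(x,y,60,w)"
```

```text
blob 217 [544. 221.]
blob 112 [453. 189.]
c [510. 210.] size [165.  37.] ends [[587.0, 239.0], [433.0, 182.0]] rack [[69.0, -23.0], [-78.0, -96.0]] head 20.4
clock 13.6 at [475.1 128.3  75.9] yaw -10.8 F [1.9 0.3 0.2]
turn [-0.005 -0.002  1.05 ] shift [ 22.5 -43.6  16.1]
```

Emit:
{"op": "carry_out", "data": {"motion": [[0,0,0.18,5,-10,0,1],[0,0,0.36,10,-20,0,1],[0,0,0.54,15,-30,0,1],[0,0,0.72,20,-40,0,1],[0,0,0.9,22,-43,0,1]]}}

```text
clock: 14.22
position: [501.6, 167.3, 75.2]
ee_rot: [0.857, -0.516, 0.001, -0.001]
contact_force: [-0.2, -0.7, 0.7]
gripper_width: 85.5
grasp_force: 0.0
```

Emit:
{"op": "carry_out", "data": {"motion": [[0,0,0.15,0,0,0,1],[0,0,0.15,0,0,25,1],[0,0,0.15,0,0,50,1],[0,0,0.15,0,0,67,1],[0,0,0.15,0,0,67,1]]}}

```text
clock: 14.85
position: [500.4, 166.1, 7.0]
ee_rot: [0.817, -0.576, -0.0, 0.001]
contact_force: [0.8, 0.4, 0.5]
gripper_width: 85.7
grasp_force: 0.0
```

```bash
python3 -c "
from h import *
c,e=bar(x0=340)
A=(95,-17)
def b(th): t=np.deg2rad(th); return (A[0]-95*np.cos(t),A[1]-95*np.sin(t),th)
path([tool(*b(t),-32,o) for t,o in[(25,36),(25,28),(25,21),(22,21),(19,21),(16,21),(13,21),(10,21),(7,21),(4,21),(2,21),(0,21)]],8)"
```

```text
blob 197 [512. 210.]
c [514. 210.] size [95. 34.] ends [[556.0, 234.0], [473.0, 187.0]] rack [[38.0, -32.0], [-39.0, -87.0]] head 29.5
clock 14.9 at [501.  166.5   7.9] yaw -70.4 F [ 0.5  0.2 -0.4]
[0, 0, 0.011, 1, -4, 0]
[0, 0, 0.011, -7, -4, 0]
[0, 0, 0.011, -14, -4, 0]
[0, 0, 0.063, -21, -3, 0]
[0, 0, 0.115, -27, -3, 0]
[0, 0, 0.168, -34, -3, 0]
[0, 0, 0.22, -41, -3, 0]
[0, 0, 0.273, -47, -4, 0]
[0, 0, 0.325, -54, -4, 0]
[0, 0, 0.377, -61, -6, 0]
[0, 0, 0.412, -65, -7, 0]
[0, 0, 0.447, -69, -8, 0]
```

Emit:
{"op": "carry_out", "data": {"motion": [[0,0,0.011,-7,0,0,1],[0,0,0.011,-14,0,0,1],[0,0,0.063,-21,1,0,1],[0,0,0.115,-27,1,0,1],[0,0,0.168,-34,1,0,1]]}}

```text
clock: 15.52
position: [488.5, 197.6, 8.7]
ee_rot: [0.765, -0.644, 0.0, 0.0]
contact_force: [-0.2, -5.1, 1.8]
gripper_width: 85.9
grasp_force: 2.3
```

```bash
python3 -c "
from h import *
c,e=bar(x0=340)
A=(95,-17)
def b(th): t=np.deg2rad(th); return (A[0]-95*np.cos(t),A[1]-95*np.sin(t),th)
path([tool(*b(t),-32,o) for t,o in[(13,21),(10,21),(7,21),(4,21),(2,21),(0,21)]],8)"
```

```text
blob 76 [567. 238.]
blob 218 [492. 221.]
c [517. 227.] size [138.  40.] ends [[585.0, 241.0], [450.0, 213.0]] rack [[67.0, -22.0], [-65.0, -63.0]] head 11.6
clock 15.575 at [488.4 198.3   8.6] yaw -80.2 F [ 0.4 -3.2  3.3]
[0, 0, 0.049, -7, -3, 1]
[0, 0, 0.101, -14, -3, 1]
[0, 0, 0.153, -21, -2, 1]
[0, 0, 0.206, -27, -2, 1]
[0, 0, 0.241, -32, -3, 1]
[0, 0, 0.276, -36, -3, 1]
```

Emit:
{"op": "carry_out", "data": {"motion": [[0,0,0.049,-7,0,1,1],[0,0,0.101,-14,0,1,1],[0,0,0.153,-20,0,1,1],[0,0,0.206,-25,0,1,1],[0,0,0.206,-25,0,1,1]]}}

```text
clock: 16.2
position: [483.8, 222.1, 7.2]
ee_rot: [-0.696, 0.718, 0.0, -0.001]
contact_force: [-1.2, -3.0, 2.2]
gripper_width: 85.3
grasp_force: 1.7
```

```bash
python3 -c "
from h import *
c,e=bar(x0=340); s,p,a=pose(); print(p,a,s['contact_force'],w2r(p))
h=cv2.cvtColor(c['color'],cv2.COLOR_BGR2HSV); m=cv2.inRange(h,(20,100,80),(32,255,255)); v,u=np.nonzero(m); P=px2w(c,np.c_[u,v],20); r=w2r(P); k=(abs(r[:,0])<140)&(r[:,1]>-80)&(r[:,1]<25)
x=r[k,0];y=r[k,1]
for b in range(-110,110,15):
    q=(x>=b)&(x<b+15)
    if q.any(): print(b,y[q].min().round(),y[q].max().round(),q.sum())
b=c['color'];cv2.imwrite('pics/v10.png',cv2.resize(b[80:200,190:350],None,fx=5,fy=5,interpolation=2))"
```

```text
blob 28 [611. 245.]
blob 103 [564. 244.]
blob 265 [488. 246.]
c [532. 245.] size [ 44. 174.] ends [[618.0, 244.0], [445.0, 247.0]] rack [[100.0, -15.0], [-74.0, -30.0]] head -1.0
[483.91961384 222.04567511   7.08448852] -91.84857100740476 [-0.85394405 -3.11345307  2.29995444] [-31.9691925  -50.57305996]
-95 -37.0 -19.0 6
-80 -54.0 -15.0 27
-65 -55.0 -14.0 46
-50 -53.0 -13.0 49
-35 -54.0 -13.0 46
-20 -53.0 -10.0 50
-5 -48.0 -8.0 44
10 -23.0 -14.0 3
25 -47.0 -11.0 39
40 -48.0 -7.0 46
55 -34.0 -11.0 18
70 -35.0 -35.0 1
85 -44.0 -4.0 28
```

Emit:
{"op": "carry_out", "data": {"motion": [[0,0,0.025,-4,0,1,1],[0,0,0.05,-8,0,1,1],[0,0,0.073,-12,0,1,1],[0,0,0.073,0,0,1,1],[0,0,0.073,4,0,1,1]]}}

```text
clock: 16.88
position: [484.6, 218.2, 5.9]
ee_rot: [-0.669, 0.744, 0.0, 0.001]
contact_force: [0.1, -0.4, -0.2]
gripper_width: 85.1
grasp_force: 0.0
```

Emit:
{"op": "carry_out", "data": {"motion": [[0,0,0,0,-12,0,1],[0,0,0,0,-24,0,1],[0,0,0,-8,-24,0,1],[0,0,0,-13,-24,0,1],[0,0,0,-17,-24,0,1]]}}

```text
clock: 17.5
position: [510.6, 232.5, 5.9]
ee_rot: [-0.669, 0.744, -0.0, -0.001]
contact_force: [1.4, -6.6, 3.5]
gripper_width: 85.8
grasp_force: 2.7
```

```bash
python3 -c "
from h import *
c,e=bar(x0=340); s,p,a=pose(); print(p,a,s['contact_force'],s['wrist_torque'],w2r(p))"
```

```text
blob 27 [614. 254.]
blob 40 [580. 252.]
blob 264 [515. 256.]
blob 88 [443. 263.]
c [523. 256.] size [ 43. 196.] ends [[620.0, 245.0], [425.0, 266.0]] rack [[101.0, -14.0], [-95.0, -13.0]] head -6.2
[510.54548558 232.74365176   5.88009585] -96.06800121780208 [ 1.12186852 -3.38370191  1.66346646] [-0.95447844 -0.27971341 -0.09023374] [ -6.60742313 -37.15052649]
```

Emit:
{"op": "carry_out", "data": {"motion": [[0,0,0,-2,0,0,1],[0,0,0,-4,0,0,1]]}}

```text
clock: 17.8
position: [510.2, 235.6, 5.9]
ee_rot: [-0.668, 0.744, -0.0, -0.001]
contact_force: [-0.1, -5.2, 3.9]
gripper_width: 85.3
grasp_force: 2.9
```

Emit:
{"op": "carry_out", "data": {"motion": [[0,0,0,-2,0,0,1],[0,0,0,-3,0,0,1]]}}

```text
clock: 18.05
position: [510.2, 238.3, 5.8]
ee_rot: [-0.668, 0.744, -0.0, -0.002]
contact_force: [0.2, -5.6, 4.5]
gripper_width: 85.3
grasp_force: 3.1
```

Emit:
{"op": "carry_out", "data": {"motion": [[0,0,0,-1,0,0,1],[0,0,0,-2,0,0,1]]}}

```text
clock: 18.3
position: [510.3, 240.1, 5.8]
ee_rot: [-0.668, 0.744, -0.0, -0.002]
contact_force: [-0.9, -5.9, 4.0]
gripper_width: 85.4
grasp_force: 3.2
```

Emit:
{"op": "carry_out", "data": {"motion": [[0,0,0,-1,0,0,1],[0,0,0,-2,0,0,1]]}}

```text
clock: 18.55
position: [510.2, 240.6, 5.8]
ee_rot: [-0.668, 0.744, -0.0, -0.003]
contact_force: [1.6, -12.7, 5.9]
gripper_width: 85.8
grasp_force: 6.5
```

Emit:
{"op": "carry_out", "data": {"motion": [[0,0,0,-1,0,0,1],[0,0,0,-2,0,0,1]]}}

```text
clock: 18.8
position: [510.1, 240.6, 5.8]
ee_rot: [-0.668, 0.744, -0.001, -0.005]
contact_force: [3.2, -18.5, 8.2]
gripper_width: 85.5
grasp_force: 9.3
```

```bash
python3 -c "
from h import *
c,e=bar(x0=340); s,p,a=pose(); print(p,a,s['contact_force'],s['wrist_torque'],w2r(p))"
```

```text
blob 68 [592. 260.]
blob 234 [516. 262.]
blob 83 [443. 272.]
c [523. 261.] size [ 43. 192.] ends [[618.0, 252.0], [427.0, 271.0]] rack [[98.0, -7.0], [-93.0, -8.0]] head -5.7
[510.10233526 240.62484101   5.75708106] -96.2055998614539 [  2.47471872 -16.98232026   8.52433287] [-4.57438974 -1.27010614 -0.12984219] [ -7.87195443 -29.35883305]
```

Contact with the wall is at about 17 N. I'll rock the push a little each way so that both ends seat.

Emit:
{"op": "carry_out", "data": {"motion": [[0,0,0.02,0,0,0,1],[0,0,0.05,0,0,0,1],[0,0,0.05,0,0,0,1]]}}

```text
clock: 19.23
position: [509.3, 238.8, 5.6]
ee_rot: [-0.651, 0.759, -0.002, -0.007]
contact_force: [5.0, -22.1, 9.6]
gripper_width: 85.4
grasp_force: 10.3
```

Emit:
{"op": "carry_out", "data": {"motion": [[0,0,-0.04,0,0,0,1],[0,0,-0.1,0,0,0,1],[0,0,-0.1,0,0,0,1]]}}

```text
clock: 19.6
position: [510.2, 238.7, 5.6]
ee_rot: [-0.684, 0.729, -0.001, -0.006]
contact_force: [6.5, -22.7, 7.5]
gripper_width: 85.5
grasp_force: 10.9
```

```bash
python3 -c "
from h import *
c,e=bar(x0=340); s,p,a=pose(); print(p,a,s['contact_force'],s['wrist_torque'],w2r(p))"
```

```text
blob 28 [610. 261.]
blob 228 [515. 262.]
blob 34 [580. 259.]
blob 85 [443. 271.]
c [524. 261.] size [ 39. 193.] ends [[620.0, 250.0], [427.0, 272.0]] rack [[100.0, -8.0], [-93.0, -7.0]] head -6.3
[510.16752904 238.73358347   5.59826953] -93.63553055617521 [  7.00245141 -22.62349225   8.16617757] [-6.11272514 -2.191319   -1.09488477] [ -7.60942754 -31.23291547]
```

Emit:
{"op": "carry_out", "data": {"motion": [[0,0,0.05,4,0,0,1],[0,0,0.05,12,0,0,1],[0,0,0.05,14,0,-25,1],[0,0,0.05,30,30,-70,1],[0,0,0.05,80,60,-120,1]]}}

```text
clock: 20.27
position: [453.0, 179.2, 117.5]
ee_rot: [-0.67, 0.742, -0.0, 0.001]
contact_force: [0.7, 0.3, 1.7]
gripper_width: 85.3
grasp_force: 0.0
```

Emit:
{"op": "carry_out", "data": {"motion": [[0,0,0,50,30,-30,1],[0,0,0,100,60,-60,1],[0,0,0,140,90,-80,1],[0,0,0,140,90,-80,1]]}}

```text
clock: 20.78
position: [347.1, 47.2, 198.2]
ee_rot: [-0.669, 0.744, -0.0, 0.003]
contact_force: [-0.1, 1.3, 0.1]
gripper_width: 85.7
grasp_force: 0.0
```

```bash
python3 -c "
from h import *
c,e=bar(x0=340); b=c['color'];a=get_image('top')['color']; print(read_state()['clock'])
cv2.imwrite('pics/v10.png',np.vstack([cv2.resize(b[85:145,200:340],(800,343),interpolation=2),cv2.resize(cv2.rotate(a[145:255,100:190],cv2.ROTATE_90_CLOCKWISE),(310,253),interpolation=2).repeat(1,0) if 0 else cv2.copyMakeBorder(cv2.resize(cv2.rotate(a[145:255,100:190],cv2.ROTATE_90_CLOCKWISE),(310,253),interpolation=2),0,0,0,490,0)]))"
```

```text
blob 469 [513. 263.]
c [522. 261.] size [ 42. 194.] ends [[618.0, 250.0], [425.0, 271.0]] rack [[98.0, -8.0], [-95.0, -8.0]] head -6.0
20.875
```

View pics/v10.png

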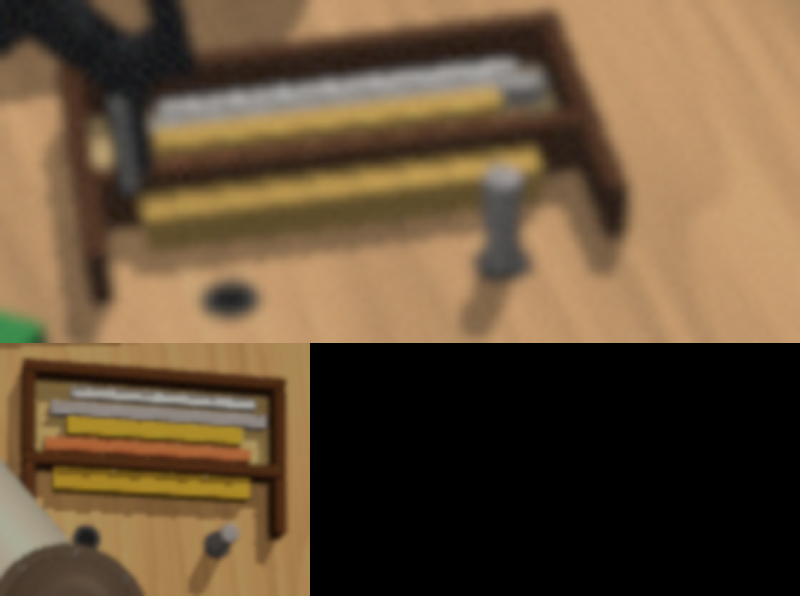

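The bar lies flat against the back wall along its whole length: (145,210)–(540,165) in the side view, and parallel and flush in the top view. The post and bystanders are untouched, and the gripper is clear of everything.

```bash
python3 -c "
from bench import *
print(job_done())"
```

```text
the job is handed in; nothing more can be done
None
```

The brass bar is in the front bay, flat against the back wall along its whole length in both camera views. I pushed it there with the fingertips without gripping or lifting it and handed it in at about 21 s; the result of the judging was not shown.

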